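# Touch off the loaf tin at three points and slide its lid home

### The arm

A 6-joint arm with a two-finger parallel gripper is mounted at the origin on a cart in front of the work surface, level with it; the furniture and walls round the work are solid. World frame = base frame: x ahead of the robot, y to its left, z up, the work surface at z = 0. Lengths are in m, angles in rad, forces in N, time in s.
With the tool pointing down it reaches from about 0.375 to 0.975 m from the base axis. Payload 3.8 kg.
Tool frame: the origin (TCP) lies midway between the tips of the shut fingers; the grasp point (between the pads) lies 19 mm behind it; z points along the fingers, y is the line along which they close (so a half turn about z gives the same grasp; the last joint's range is limited). The gripper opens to 85 mm and grips with 20 to 120 N. Pads are 22 mm wide; open, the fingers measure 114 mm over their backs; the gripper's body (76 mm by 85 mm) begins 54 mm behind the grasp point. The pads swing forward as they close: fully open they stand 13 mm farther back than shut.
Start: joints at [1.214, 0.264, 1.604, -0, 1.274, -0.037], TCP at [0.212, 0.641, 0.231] pointing down, gripper open.
Joint ranges: [-2.63, 2.63], [-0.94, 2.18], [0.31, 2.57], [-1.31, 4.45], [0, 2.66], [-2.55, 2.55]. Speed limits (rad/s): [2.57, 2.57, 3.14, 3.14, 3.14, 3.14].

### API

Orientations are given as a rotation vector (axis times angle).
In Python, from workcell import status, read_camera, workorder, masks_of gives the robot as it stands.
- The arm moves only by the tool drive_tool, never from a script. Its argument "rows" is a list of rows, each a list of 7 numbers: the turn, a rotation vector about the tool's x, y, z in degrees, then the shift along the tool's x, y, z in m, then the opening, from 0 (shut) to 1 (fully open). In form: [[ax, ay, az, tx, ty, tz, claw], ...]. A call has 1 to 8 rows; each row shifts and turns the commanded pose from where the row before left it, along the tool's axes as they then stand; what a row does not reach is not made up. A row lasts 1/12 s, in which the tool goes at most 41.7 mm and 7.16 degrees, less where a joint would pass 70% of its speed; a pose out of reach is approached as far as the arm can. A call is refused whole if a number of a shift passes 0.0417 or a number of a turn 7.16, either way. A call with a gripper value outside its range is refused whole. The fingers move at their own pace and stop on an object; "force" is the grip in N (left out, the last holds). Time passes only in rows, so rows that do not move let the fingers close. It gives the time, the measured TCP pose, the force, the opening and the grip force at its end, in the units of the state.
- status.read_state(): the state, without advancing time (a new reading comes with each control period).
- read_camera(name): name is "side" or "top"; returns a dict with "color" (384x512x3 uint8, red, green, blue), "intrinsics" (3x3 intrinsics, pixels), "world_from_camera" (4x4, takes a point from camera to world coordinates). Camera axes: x right, y up, looking along -z (the intrinsics and any distortion apply to the point x, -y, -z); pixel columns grow to the right and rows downward; lengths in m; the calibration is good to about 2 mm. A picture is of the moment at which its call begins. There is no depth.
- workorder.finish_job(): hands the job in; it is judged then, once.
Trained networks look in a picture, given as the dict that the camera call returned (one of the last four; its "shot" number tells which), for a name from the list of things; names that differ only in an ending like _2 or _b are one class to them, and where a whole thing is asked for, a point or a joint stands for the part that bears it (a point fixed in the world has none). Each returns a list of dicts, best first, with "score" (0 to 1); they miss things now and then, are a little off and sometimes report something else, mostly with a low value. They report only what shows in the picture. A call takes as long as a camera call.
- masks_of(picture, name): "mask" (384x512 bool, what is visible of it) and "bbox" ([left, top, right, bottom] in pixels, round what is visible of it).
The state is a dict: "time": time; "q": joint angles; "joint_vel": joint speeds; "joint_torque": joint torques, N m; "tool_pos": TCP position; "tcp_rot": TCP orientation; "wrist_force": force on the tool from outside, world axes, zero at the start; "torque": the same for the moment, N m; "width": opening from 0.0 (shut) to 1.0 (fully open); "grip_force": force on a finger pad.
Only numpy, scipy, OpenCV 4.12 (cv2) and the standard library are available. Lean on these libraries where they do the work, as an engineer would, in place of code of your own. Each camera call takes 0.05 s, during which the arm holds its last target. There are 200 camera calls.

### The job

The loaf tin on the baking sheet needs its sliding lid, but the tin was put down by eye and where it stands on its mat is not known exactly. First touch it off with the fingertips, resting lightly against it for a moment each time: on the rim of its long side facing you, well right of the middle, then on the same rim well left of the middle, then on its left-hand end. Then pick the lid up by its handle, start it over the tin's left-hand end so that its folded edges run on both rims, slide it fully home and let go, gently enough all the way that the tin is not shoved along its mat, and leave everything else on the counter alone.

Things in the scene. Friction and masses are not known exactly. Their poses are not given: they have to be found in the camera images.
- baking_sheet: Aluminium baking sheet, 248 x 150 mm over its rolled rim (10 mm high), with a red-brown silicone mat; lies flat on the counter and does not move. Origin: centre of its underside, on the counter; x along its length, to the robot's right (yaw -1.47 to -1.25), y away from the robot, z up. A dark grey loaf tin stands on the mat, long axis roughly along x; the tin's own pose is not reported.
- mat_middle (a point): Middle of the mat's top face, 4 mm above the counter; axes as the sheet's. The tin was put down by eye: its middle is up to 14 mm from here along x and along y, its long axis up to 0.1 rad off the sheet's x. The mat grips the tin: pushes above about 14 N (or 0.8 N m of turning) shove it along; lighter ones do not move it. It cannot tip or lift.
- mat_front (a point): Middle of the mat's long edge facing the robot, 60 mm from mat_middle. The tin's two long sides each end at the top in an outward rim: outer edge 40 mm from the tin's centre line (the outermost part of the side), rim top 56 mm and underside 52.5 mm above the counter, straight over 138 mm, then 7 mm of slimmer nose (38.5 mm from the centre line) at each end.
- mat_left (a point): Middle of the mat's left-hand short edge, 109 mm from mat_middle along -x. The tin's left-hand end faces here: a wall 60 mm wide, 50 mm high, leaning out 3 degrees; at its top, 54 mm above the counter, it lies 76 mm from the tin's middle (the tin is 152 mm long). The lid goes on over this end.
- tin_lid: Sliding lid of the tin, bright steel, wooden handle, about 0.26 kg, 160 x 96 mm; lies right way up on the counter at the start. Origin: under its middle, level with what it stands on; +x its leading end, z up. Its long edges fold down and inward round the tin's rims, with 2 mm play on each side. Resting on the tin its origin is 46 mm above the counter; the rims pass freely at 46.5 to 48 mm.
- lid_handle (a point): Middle of the lid's wooden handle bar, 41 mm above the lid's origin; the bar runs across the lid (along its y), 62 mm long, 14 mm thick, 13 mm high, 22 mm of free height under it, on two posts 27 mm to either side. With the lid home it is over the tin's middle, within 2 mm.
- lid_under (a point): Middle of the lid plate's underside, 10 mm above the lid's origin. The C of each folded edge: side wall 42 mm from the centre line inside, lip topside 4 mm above the origin and reaching in to 37 mm, so 5.8 mm gap for the 3.5 mm rim. The mouth at the leading end (79 mm along +x from the origin) is flared: sides open 2 mm more, front edge bent up, lips (they begin 69 mm along +x) bent down 1 mm.
- lid_top (a point): Middle of the lid plate's top face. At the trailing end the plate is turned down to a stop, 70 mm wide, whose inner face is 77 mm along -x from the lid's origin. The lid slides on along the tin's long axis, leading end first; it is home when this stop meets the tin's left-hand end.
- counter_bell: Bystander: chrome counter bell on a black foot, 82 mm across, 58 mm high; origin under its centre.
- egg_timer: Bystander: red and white kitchen timer, 63 mm across, 52 mm high; origin under its centre.
- cutter_flower: Bystander: flower-shaped tin cookie cutter, 66 x 74 mm, 30 mm high; origin under its centre.
- cutter_round: Bystander: round tin cookie cutter, 57 mm across, 30 mm high; origin under its centre.
- rolling_pin: Bystander: wooden rolling pin, 420 mm long, 58 mm thick, on two wooden rails behind the sheet; fixed there. Origin: under its middle.

How it is judged:
On the way, in this order (a step that is already met when the one before it is completed fails the run):
1. the fingertips rest against the rim of the tin's long side facing the robot, right of the middle ((contact force between the fingers and rim_c0 above 0.8 N or contact force between the fingers and rim_c1 above 0.8 N or contact force between the fingers and rim_c2 above 0.8 N or contact force between the fingers and loaf_tin_c2 above 0.8 N) and x of the grasp point in the frame of baking_sheet above 0.005 m), for 0.1 s.
2. the fingertips rest against the same rim, left of the middle ((contact force between the fingers and rim_c0 above 0.8 N or contact force between the fingers and rim_c1 above 0.8 N or contact force between the fingers and rim_c2 above 0.8 N or contact force between the fingers and loaf_tin_c2 above 0.8 N) and x of the grasp point in the frame of baking_sheet below -0.005 m and y of the grasp point in the frame of baking_sheet below -0.03 m), for 0.1 s.
3. the fingertips rest against the left-hand end of the tin ((contact force between the fingers and loaf_tin_c4 above 0.8 N or contact force between the fingers and rim_c4 above 0.8 N) and x of the grasp point in the frame of baking_sheet below -0.06 m), for 0.1 s.
4. the lid has been started: its folded edges run on both rims and it covers the left part of the tin (horizontal distance between lid_handle and loaf_tin_c0 between 0.03 and 0.13 m and height (world z) of tin_lid between 0.044 and 0.0505 m and angle between tin_lid's own z axis and vertical below 0.06 rad), for 0.1 s.
At the end, for the whole second after the job is handed in: The lid is on the tin with its folded edges round both rims (its origin 44 to 49 mm above the counter, level within 0.04 rad), fully home (handle within 5 mm of the tin's middle), at rest and let go (horizontal distance between lid_handle and loaf_tin_c0 below 0.005 m and height (world z) of tin_lid between 0.044 and 0.049 m and angle between tin_lid's own z axis and vertical below 0.04 rad and linear speed of tin_lid below 0.01 m/s and contact force between the fingers and tin_lid below 0.05 N); the robot touches nothing.
It fails at once if the fingers press on the tin or the sheet with more than 20 N (contact force between the fingers and baking_sheet above 20 N).
It fails at once if the lid is forced against the tin or the sheet with more than 25 N (contact force between tin_lid and baking_sheet above 25 N).
It fails at once if the tin is shoved more than 5 mm from where it stood (distance of loaf_tin_c0 from where it was at the start of the episode above 0.005 m).
It fails at once if a bystander (bell, timer, cookie cutter) is moved by more than 20 mm (distance of any of counter_bell, egg_timer, cutter_flower, cutter_round from where it was at the start of the episode above 0.02 m).
It also fails if it takes over 72 s, if anything falls off the work surface, if the arm or the gripper's body presses on something with over 40 N, if the wrist force passes 120 N, or if a joint passes its speed limit or range.

## Working session

There is one attempt and no reset: what is moved stays moved. The work goes in short steps, Python scripts to look and compute and a tool call to move; the robot and the scene stay as the last step left them, time stands still between calls to the robot, and variables do not carry over. Pictures are saved under pics/ and viewed, at most 10 in all, crops included, and the job is handed in when it is done.

Besides the shell and the picture viewer there is one more tool, called after "Request:" by a JSON object that holds its "fn" and its "kwargs". drive_tool: Moves the arm, as the interface text tells. Its arguments: {"type":"object","properties":{"rows":{"type":"array"},"force":{"type":"number"}},"required":["rows"]}

```bash
mkdir -p pics; ls; cat > h.py <<'E'
import numpy as np, cv2
from scipy.spatial.transform import Rotation as R
from workcell import status, read_camera, workorder, masks_of
def proj(p,P):
    T=np.linalg.inv(p["world_from_camera"]); c=(np.atleast_2d(P)@T[:3,:3].T)+T[:3,3]
    c=c*[1,-1,-1]; u=c@np.array(p["intrinsics"]).T; return u[:,:2]/u[:,2:]
def atz(p,uv,z):
    uv=np.atleast_2d(uv); d=np.c_[uv,np.ones(len(uv))]@np.linalg.inv(p["intrinsics"]).T*[1,-1,-1]
    T=np.array(p["world_from_camera"]); d=d@T[:3,:3].T; o=T[:3,3]
    return o+d*((z-o[2])/d[:,2:])
E
python3 - <<'E'
from h import *
s=status.read_state(); print({k:np.round(v,3) for k,v in s.items()})
for n in("top","side"):
    p=read_camera(n); cv2.imwrite(f"pics/{n}0.png",p["color"][...,::-1]); print(n,p.keys(),np.round(p["world_from_camera"],3).tolist(),np.round(p["intrinsics"],1).tolist())
    for t in("baking_sheet","tin_lid","counter_bell","egg_timer","cutter_flower","cutter_round","rolling_pin"):
        for m in masks_of(p,t)[:2]:
            ys,xs=np.nonzero(m["mask"]); print(t,round(m["score"],2),np.round(m["bbox"]),np.round(atz(p,[xs.mean(),ys.mean()],0.02)[0],3))
E
```

```text
pics
{'time': np.float64(0.0), 'q': array([ 1.214,  0.265,  1.605,  0.   ,  1.274, -0.037]), 'joint_vel': array([-0.   , -0.001, -0.002,  0.002, -0.003, -0.   ]), 'joint_torque': array([-0.0000e+00, -5.1512e+01, -3.6731e+01,  0.0000e+00,  1.3000e-02,
        0.0000e+00]), 'tool_pos': array([0.212, 0.64 , 0.23 ]), 'tcp_rot': array([-5.000e-01, -3.101e+00,  3.000e-03]), 'wrist_force': array([-0.481, -0.835, -0.414]), 'torque': array([-0.019,  0.029, -0.02 ]), 'grip_force': np.float64(0.0), 'width': np.float64(1.004)}
top dict_keys(['color', 'intrinsics', 'world_from_camera', 'shot']) [[0.016, 0.99, -0.137, 0.304], [-1.0, 0.015, -0.006, 0.054], [-0.004, 0.137, 0.991, 1.219], [0.0, 0.0, 0.0, 1.0]] [[489.2, 0.0, 251.4], [0.0, 489.2, 191.8], [0.0, 0.0, 1.0]]
baking_sheet 0.79 [309. 150. 415. 224.] [ 0.49 -0.21  0.02]
tin_lid 0.63 [208. 179. 278. 225.] [0.442 0.086 0.02 ]
counter_bell 0.62 [124. 188. 160. 220.] [0.443 0.329 0.02 ]
egg_timer 0.64 [156. 166. 184. 189.] [0.496 0.264 0.02 ]
cutter_flower 0.57 [148. 242. 178. 274.] [0.31  0.283 0.02 ]
cutter_round 0.62 [128. 221. 154. 241.] [0.3
[... 276 characters left out ...]
09, 0.768, 0.64, 0.609], [0.0, 0.0, 0.0, 1.0]] [[355.1, 0.0, 255.3], [0.0, 355.1, 186.7], [0.0, 0.0, 1.0]]
baking_sheet 0.74 [268. 220. 404. 335.] [ 0.484 -0.235  0.02 ]
tin_lid 0.88 [217. 174. 283. 215.] [0.437 0.072 0.02 ]
tin_lid 0.42 [266. 158. 406. 254.] [ 0.602 -0.068  0.02 ]
counter_bell 0.59 [200. 135. 226. 158.] [0.44  0.322 0.02 ]
egg_timer 0.65 [226. 140. 248. 162.] [0.496 0.263 0.02 ]
cutter_flower 0.84 [162. 159. 189. 181.] [0.305 0.271 0.02 ]
cutter_round 0.53 [177. 144. 201. 162.] [0.367 0.326 0.02 ]
cutter_round 0.27 [229. 138. 248. 162.] [0.495 0.265 0.02 ]
rolling_pin 0.63 [265. 158. 407. 253.] [ 0.602 -0.07   0.02 ]
rolling_pin 0.4 [217. 173. 282. 218.] [0.436 0.071 0.02 ]
```

```bash
python3 - <<'E'
import cv2
a=cv2.imread("pics/top0.png")[110:240,200:425]; cv2.imwrite("pics/t0c.png",cv2.resize(a,None,fx=3.5,fy=3.5,interpolation=cv2.INTER_CUBIC))
a=cv2.imread("pics/side0.png")[130:345,190:425]; cv2.imwrite("pics/s0c.png",cv2.resize(a,None,fx=2.7,fy=2.7,interpolation=cv2.INTER_CUBIC))
E
```

```text
(no output)
```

View pics/t0c.png

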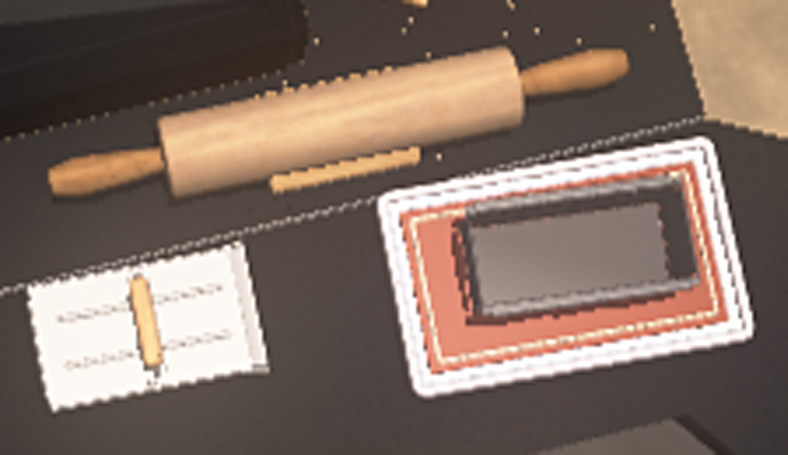

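View pics/s0c.png

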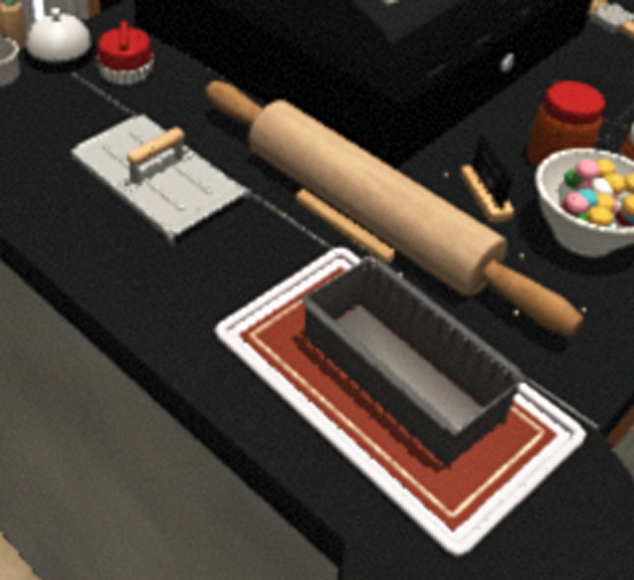

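The top crop shows the lid at left, with its shaded, flared leading end facing the tin (crop x≈250). The handle runs from crop (138,280) to (153,368). The tin stands on the mat with its front rim running from about (475,318) to (700,283). The side view agrees.

```bash
python3 - <<'E'
from h import *
s=status.read_state(); print(np.round(R.from_rotvec(s["tcp_rot"]).as_matrix(),3))
p=read_camera("top")
for n,z in(("baking_sheet",.005),("tin_lid",.01)):
    m=masks_of(p,n)[0]["mask"].astype(np.uint8); c=max(cv2.findContours(m,0,1)[0],key=cv2.contourArea)[:,0]
    w=atz(p,c,z)[:,:2]; r=cv2.minAreaRect((w*1000).astype(np.float32)); print(n,np.round(r[0],1),np.round(r[1],1),round(r[2],2), len(c))
f=lambda L:np.array(L)/3.5+[200,110]-.36
w=lambda L,z:np.round(atz(p,f(L),z)[:,:2]*1000,1)
yaw=lambda a,b:round(float(np.arctan2(*(b-a)[::-1])),3)
S=w([(380,198),(415,395),(752,335),(710,140)],.008);print("sheet",S.tolist(),S.mean(0),yaw(S[0],S[3]),yaw(S[1],S[2]))
T=w([(462,212),(475,318),(700,283),(685,172)],.056);print("tin",T.tolist(),T.mean(0),yaw(T[0],T[3]),yaw(T[1],T[2]))
L=w([(28,288),(55,410),(268,370),(240,243)],.011);print("lid",L.tolist(),L.mean(0),yaw(L[0],L[3]),yaw(L[1],L[2]))
H=w([(138,280),(153,368)],.046);print("handle",H.tolist(),H.mean(0),yaw(H[1],H[0])-1.571)
# edge refine: save mask crop of sheet
E
```

```text
[[-0.949  0.314  0.   ]
 [ 0.314  0.949  0.   ]
 [-0.     0.    -1.   ]]
baking_sheet [ 493.5 -212.7] [152.3 249. ] 11.17 300
tin_lid [444.3  86. ] [ 92.3 159. ] 12.21 186
sheet [[538.8, -80.4], [397.4, -105.1], [443.8, -344.4], [584.9, -318.4]] [ 491.225 -212.075] -1.379 -1.379
tin [[520.5, -131.5], [447.0, -139.9], [473.5, -294.1], [550.9, -285.8]] [ 497.975 -212.825] -1.376 -1.401
lid [[469.3, 170.6], [382.7, 149.1], [413.3, -0.8], [504.0, 20.0]] [442.325  84.725] -1.344 -1.369
handle [[471.2, 91.2], [410.3, 79.8]] [440.75  85.5 ] -1.386
```

Request:
{"fn": "drive_tool", "kwargs": {"rows": [[0,0,-5.9,0,0,0,0],[0,0,-5.9,0,0,0,0],[0,0,-5.9,0,0,0,0],[0,0,-5.9,0,0,0,0],[0,0,-5.9,0,0,0,0],[0,0,0,-0.0075,-0.036,0,0],[0,0,0,-0.0075,-0.036,0,0],[0,0,0,-0.0075,-0.036,0,0]], "force": 30}}

```text
time: 1.62
tool_pos: [0.2552, 0.5383, 0.2309]
tcp_rot: [0.308, -3.126, 0.001]
wrist_force: [0.4, -0.3, 0.8]
width: -0.003
grip_force: 0.0
```

Request:
{"fn": "drive_tool", "kwargs": {"rows": [[0,0,0,-0.0075,-0.036,0,0],[0,0,0,-0.0075,-0.036,0,0],[0,0,0,-0.0075,-0.036,0,0],[0,0,0,-0.0075,-0.036,0,0],[0,0,0,-0.0075,-0.036,0,0],[0,0,0,-0.0075,-0.036,0,0],[0,0,0,-0.0075,-0.036,0,0],[0,0,0,-0.0075,-0.036,0,0]]}}

```text
time: 2.28
tool_pos: [0.3703, 0.2667, 0.2316]
tcp_rot: [-0.307, 3.126, 0.001]
wrist_force: [1.3, -0.3, 1.2]
width: 0.002
grip_force: 0.0
```

Request:
{"fn": "drive_tool", "kwargs": {"rows": [[0,0,0,-0.0075,-0.036,0,0],[0,0,0,-0.0075,-0.036,0,0],[0,0,0,-0.0075,-0.036,0,0],[0,0,0,-0.0075,-0.036,0,0],[0,0,0,-0.0075,-0.036,0,0],[0,0,0,0,0,0,0]]}}

```text
time: 2.78
tool_pos: [0.4437, 0.0937, 0.2318]
tcp_rot: [-0.297, 3.125, -0.005]
wrist_force: [0.6, 0.2, -1.1]
width: -0.003
grip_force: 0.0
```

Request:
{"fn": "drive_tool", "kwargs": {"rows": [[0,0,0,0.0072,-0.0356,0.01,0],[0,0,0,0.0072,-0.0356,0.01,0],[0,0,0,0.0072,-0.0356,0.01,0],[0,0,0,0.0072,-0.0356,0.01,0],[0,0,0,0.0072,-0.0356,0.01,0],[0,0,0,0.0072,-0.0356,0.01,0],[0,0,0,0.0072,-0.0356,0.01,0],[0,0,0,0.0072,-0.0356,0.01,0]]}}

```text
time: 3.45
tool_pos: [0.4402, -0.1931, 0.1512]
tcp_rot: [-0.306, 3.126, -0.0]
wrist_force: [0.4, -0.2, -0.7]
width: 0.0
grip_force: 0.0
```

Request:
{"fn": "drive_tool", "kwargs": {"rows": [[0,0,0,0.0072,-0.0356,0.01,0],[0,0,0,0.0072,-0.0356,0.01,0],[0,0,0,0,0,0.01,0],[0,0,0,0,0,0,0],[0,0,0,0,0,0,0]]}}

```text
time: 3.87
tool_pos: [0.4392, -0.2633, 0.1205]
tcp_rot: [0.305, -3.125, -0.003]
wrist_force: [0.6, 0.7, -0.1]
width: -0.001
grip_force: 0.0
```

Request:
{"fn": "drive_tool", "kwargs": {"rows": [[0,0,0,0,0,0.025,0],[0,0,0,0,0,0.025,0],[0,0,0,0,0,0.0255,0],[0,0,0,-0.003,0,0,0],[0,0,0,-0.003,0,0,0],[0,0,0,-0.002,0,0,0],[0,0,0,0,0,0,0],[0,0,0,0,0,0,0]]}}

```text
time: 4.53
tool_pos: [0.4496, -0.2633, 0.0479]
tcp_rot: [-0.307, 3.124, -0.004]
wrist_force: [-0.3, -0.8, 0.1]
width: 0.001
grip_force: 0.0
```

```bash
python3 - <<'E'
from h import *
p=read_camera("side"); a=p["color"][200:340,270:400,::-1]; cv2.imwrite("pics/s1.png",cv2.resize(a,None,fx=4.2,fy=4.2,interpolation=cv2.INTER_CUBIC))
s=status.read_state(); print(s["tool_pos"],s["wrist_force"])
E
```

```text
[ 0.44924304 -0.26327418  0.04763282] [-0.21754458  0.34501107  0.05206151]
```

View pics/s1.png

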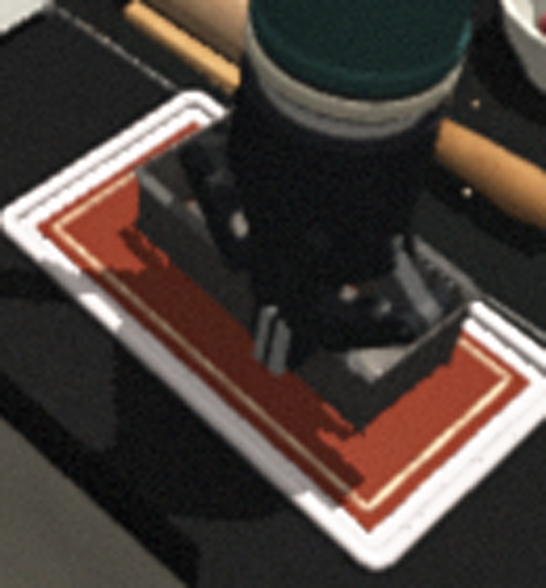

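The side picture shows the shut fingertips at about (272,340), just in front of the right part of the front rim and not yet touching.

Request:
{"fn": "drive_tool", "kwargs": {"rows": [[0,0,0,-0.001,0,0,0],[0,0,0,-0.001,0,0,0],[0,0,0,-0.001,0,0,0],[0,0,0,-0.001,0,0,0]]}}

```text
time: 4.92
tool_pos: [0.4518, -0.262, 0.0459]
tcp_rot: [-0.306, 3.127, -0.0]
wrist_force: [-0.5, -0.3, -0.1]
width: 0.0
grip_force: 0.0
```

Request:
{"fn": "drive_tool", "kwargs": {"rows": [[0,0,0,-0.0007,0,0,0],[0,0,0,-0.0007,0,0,0],[0,0,0,0,0,0,0]]}}

```text
time: 5.17
tool_pos: [0.4532, -0.2617, 0.0457]
tcp_rot: [0.306, -3.127, -0.0]
wrist_force: [0.1, -0.6, -0.2]
width: 0.001
grip_force: 0.0
```

Request:
{"fn": "drive_tool", "kwargs": {"rows": [[0,0,0,-0.0007,0,0,0],[0,0,0,-0.0007,0,0,0],[0,0,0,0,0,0,0]]}}

```text
time: 5.42
tool_pos: [0.4537, -0.2614, 0.0456]
tcp_rot: [0.306, -3.125, -0.0]
wrist_force: [-3.3, -0.9, 1.5]
width: 0.003
grip_force: 1.9
```

Request:
{"fn": "drive_tool", "kwargs": {"rows": [[0,0,0,-0.0006,0,0,0],[0,0,0,-0.0006,0,0,0],[0,0,0,0,0,0,0]]}}

```text
time: 5.67
tool_pos: [0.4538, -0.2614, 0.0455]
tcp_rot: [0.307, -3.123, -0.001]
wrist_force: [-7.5, -3.4, 3.4]
width: -0.001
grip_force: 3.9
```

Request:
{"fn": "drive_tool", "kwargs": {"rows": [[0,0,0,0.006,0,0,0],[0,0,0,0.006,0,0,0],[0,0,0,0,0.022,0,0],[0,0,0,0,0.022,0,0],[0,0,0,0,0.022,0,0],[0,0,0,0,0.022,0,0],[0,0,0,0,0,0,0],[0,0,0,-0.003,0,0,0]]}}

```text
time: 6.33
tool_pos: [0.4291, -0.1757, 0.0456]
tcp_rot: [-0.308, 3.126, 0.0]
wrist_force: [-0.3, 0.4, 0.0]
width: -0.003
grip_force: 0.0
```

Request:
{"fn": "drive_tool", "kwargs": {"rows": [[0,0,0,-0.001,0,0,0],[0,0,0,-0.001,0,0,0],[0,0,0,-0.001,0,0,0],[0,0,0,-0.001,0,0,0],[0,0,0,0,0,0,0]]}}

```text
time: 6.75
tool_pos: [0.4341, -0.1763, 0.0458]
tcp_rot: [-0.305, 3.126, -0.0]
wrist_force: [0.4, -0.6, -0.2]
width: 0.001
grip_force: 0.0
```

Request:
{"fn": "drive_tool", "kwargs": {"rows": [[0,0,0,-0.0007,0,0,0],[0,0,0,-0.0007,0,0,0],[0,0,0,0,0,0,0]]}}

```text
time: 7.0
tool_pos: [0.4351, -0.1756, 0.0457]
tcp_rot: [0.306, -3.127, -0.0]
wrist_force: [-0.6, -0.2, -0.7]
width: 0.0
grip_force: 0.0
```

Request:
{"fn": "drive_tool", "kwargs": {"rows": [[0,0,0,-0.0007,0,0,0],[0,0,0,-0.0007,0,0,0],[0,0,0,0,0,0,0]]}}

```text
time: 7.25
tool_pos: [0.4366, -0.1752, 0.0458]
tcp_rot: [-0.306, 3.126, -0.0]
wrist_force: [0.2, -0.1, 0.6]
width: 0.0
grip_force: 0.0
```

Request:
{"fn": "drive_tool", "kwargs": {"rows": [[0,0,0,-0.0006,0,0,0],[0,0,0,-0.0006,0,0,0],[0,0,0,0,0,0,0]]}}

```text
time: 7.5
tool_pos: [0.4377, -0.175, 0.0458]
tcp_rot: [-0.306, 3.126, -0.0]
wrist_force: [0.0, -0.1, 0.7]
width: -0.003
grip_force: 0.0
```

Request:
{"fn": "drive_tool", "kwargs": {"rows": [[0,0,0,-0.0006,0,0,0],[0,0,0,-0.0006,0,0,0],[0,0,0,0,0,0,0]]}}

```text
time: 7.75
tool_pos: [0.4389, -0.1748, 0.0458]
tcp_rot: [-0.306, 3.127, -0.0]
wrist_force: [0.8, -0.7, -0.6]
width: -0.001
grip_force: 0.0
```

Request:
{"fn": "drive_tool", "kwargs": {"rows": [[0,0,0,-0.0006,0,0,0],[0,0,0,-0.0006,0,0,0],[0,0,0,0,0,0,0]]}}

```text
time: 8.0
tool_pos: [0.4397, -0.1745, 0.0457]
tcp_rot: [0.306, -3.126, -0.0]
wrist_force: [-1.3, -0.3, 1.2]
width: 0.001
grip_force: 0.6
```

Request:
{"fn": "drive_tool", "kwargs": {"rows": [[0,0,0,-0.0006,0,0,0],[0,0,0,0,0,0,0],[0,0,0,0,0,0,0]]}}

```text
time: 8.25
tool_pos: [0.4398, -0.1745, 0.0456]
tcp_rot: [0.306, -3.125, -0.0]
wrist_force: [-4.4, -2.3, 3.0]
width: -0.002
grip_force: 2.2
```

Request:
{"fn": "drive_tool", "kwargs": {"rows": [[0,0,0,0.005,0,0,0],[0,0,0,0.005,0,0,0],[0,0,0,0,0.028,0,0],[0,0,0,0,0.028,0,0],[0,0,0,-0.021,0,0,0],[0,0,0,-0.021,0,0,0],[0,0,0,-0.021,0,0,0],[0,0,0,0,0,0,0]]}}

```text
time: 8.92
tool_pos: [0.4862, -0.109, 0.047]
tcp_rot: [-0.307, 3.121, -0.002]
wrist_force: [1.0, 0.0, 1.1]
width: 0.0
grip_force: 0.0
```

Request:
{"fn": "drive_tool", "kwargs": {"rows": [[0,0,0,0,-0.002,0,0],[0,0,0,0,-0.002,0,0],[0,0,0,0,-0.002,0,0],[0,0,0,0,-0.001,0,0],[0,0,0,0,0,0,0]]}}

```text
time: 9.33
tool_pos: [0.4824, -0.1165, 0.0457]
tcp_rot: [0.304, -3.127, -0.0]
wrist_force: [-0.1, 0.4, -0.3]
width: 0.001
grip_force: 0.0
```

Request:
{"fn": "drive_tool", "kwargs": {"rows": [[0,0,0,0,-0.0007,0,0],[0,0,0,0,-0.0007,0,0],[0,0,0,0,0,0,0]]}}

```text
time: 9.58
tool_pos: [0.4832, -0.1176, 0.0458]
tcp_rot: [-0.305, 3.127, -0.0]
wrist_force: [-0.5, 0.0, -0.7]
width: -0.001
grip_force: 0.0
```

Request:
{"fn": "drive_tool", "kwargs": {"rows": [[0,0,0,0,-0.0007,0,0],[0,0,0,0,-0.0007,0,0],[0,0,0,0,-0.0007,0,0],[0,0,0,0,0,0,0]]}}

```text
time: 9.92
tool_pos: [0.4839, -0.1196, 0.0458]
tcp_rot: [-0.306, 3.127, -0.0]
wrist_force: [-0.2, -0.1, -0.0]
width: -0.002
grip_force: 0.0
```

Request:
{"fn": "drive_tool", "kwargs": {"rows": [[0,0,0,0,-0.0007,0,0],[0,0,0,0,-0.0007,0,0],[0,0,0,0,0,0,0]]}}

```text
time: 10.17
tool_pos: [0.4841, -0.121, 0.0458]
tcp_rot: [-0.306, 3.127, -0.0]
wrist_force: [0.6, 0.4, 0.2]
width: 0.002
grip_force: 0.0
```

Request:
{"fn": "drive_tool", "kwargs": {"rows": [[0,0,0,0,-0.0006,0,0],[0,0,0,0,-0.0006,0,0],[0,0,0,0,0,0,0]]}}

```text
time: 10.42
tool_pos: [0.4843, -0.1222, 0.0458]
tcp_rot: [-0.306, 3.127, -0.0]
wrist_force: [0.1, -0.0, 0.3]
width: -0.002
grip_force: 0.0
```

Request:
{"fn": "drive_tool", "kwargs": {"rows": [[0,0,0,0,-0.0006,0,0],[0,0,0,0,-0.0006,0,0],[0,0,0,0,0,0,0]]}}

```text
time: 10.67
tool_pos: [0.4845, -0.1233, 0.0458]
tcp_rot: [-0.306, 3.127, -0.0]
wrist_force: [-0.2, 0.4, 0.5]
width: 0.002
grip_force: 0.0
```

Request:
{"fn": "drive_tool", "kwargs": {"rows": [[0,0,0,0,-0.0006,0,0],[0,0,0,0,-0.0006,0,0],[0,0,0,0,0,0,0]]}}

```text
time: 10.92
tool_pos: [0.4847, -0.1245, 0.0458]
tcp_rot: [-0.306, 3.127, -0.0]
wrist_force: [0.5, 0.2, 0.5]
width: -0.005
grip_force: 0.0
```

Request:
{"fn": "drive_tool", "kwargs": {"rows": [[0,0,0,0,-0.0006,0,0],[0,0,0,0,-0.0006,0,0],[0,0,0,0,0,0,0]]}}

```text
time: 11.17
tool_pos: [0.485, -0.1257, 0.0458]
tcp_rot: [-0.306, 3.127, -0.0]
wrist_force: [-0.7, 0.3, -0.6]
width: 0.001
grip_force: 0.0
```

Request:
{"fn": "drive_tool", "kwargs": {"rows": [[0,0,0,0,-0.0007,0,0],[0,0,0,0,-0.0007,0,0],[0,0,0,0,0,0,0]]}}

```text
time: 11.42
tool_pos: [0.4853, -0.1271, 0.0458]
tcp_rot: [-0.306, 3.127, -0.0]
wrist_force: [0.1, -0.8, -0.2]
width: 0.001
grip_force: 0.0
```

Request:
{"fn": "drive_tool", "kwargs": {"rows": [[0,0,0,0,-0.0007,0,0],[0,0,0,0,-0.0007,0,0],[0,0,0,0,0,0,0]]}}

```text
time: 11.67
tool_pos: [0.4854, -0.1282, 0.0457]
tcp_rot: [0.306, -3.127, -0.001]
wrist_force: [0.1, 1.6, 0.2]
width: 0.002
grip_force: 0.4
```

Request:
{"fn": "drive_tool", "kwargs": {"rows": [[0,0,0,0,-0.0005,0,0],[0,0,0,0,0,0,0],[0,0,0,0,0,0,0]]}}

```text
time: 11.92
tool_pos: [0.4854, -0.1284, 0.0457]
tcp_rot: [0.306, -3.126, -0.001]
wrist_force: [-0.9, 2.9, -0.8]
width: 0.0
grip_force: 1.5
```

Request:
{"fn": "drive_tool", "kwargs": {"rows": [[0,0,0,0,0.01,0,0],[0,0,0,0,0,-0.035,0],[0,0,0,0,0,-0.035,0.3],[0,0,0,0,0.0347,-0.035,0.7],[0,0,0,0,0.0347,0,0.7],[0,0,0,0,0.0347,0,0.7],[0,0,0,0,0.0347,0,0.7],[0,0,0,0,0.0347,0,0.7]]}}

```text
time: 12.58
tool_pos: [0.4506, 0.0473, 0.1459]
tcp_rot: [-0.305, 3.125, -0.001]
wrist_force: [0.1, 0.7, -0.1]
width: 0.701
grip_force: 0.0
```

Request:
{"fn": "drive_tool", "kwargs": {"rows": [[0,0,0,0,0.0347,0,0.7],[0,0,0,0,0,0,0.7],[0,0,0,0,0,0,0.7]]}}

```text
time: 12.83
tool_pos: [0.4438, 0.0815, 0.1455]
tcp_rot: [-0.313, 3.125, -0.001]
wrist_force: [0.5, -1.2, -0.6]
width: 0.7
grip_force: 0.0
```

```bash
python3 - <<'E'
from h import *
p=read_camera("side"); q=read_camera("top"); P=[.4425,.0857,.041]
a=p["color"].copy()
for X in ([.4425,.0857,.041],status.read_state()["tool_pos"]):
    u=proj(p,X)[0]; print(u); cv2.circle(a,tuple(int(round(v)) for v in u),1,(255,0,0),-1)
a=a[120:230,190:330,::-1]; cv2.imwrite("pics/s2.png",cv2.resize(a,None,fx=4.5,fy=4.5,interpolation=cv2.INTER_CUBIC))
for c in(p,q):
  for n in("lid_handle","tin_lid"):
    for m in masks_of(c,n)[:1]:
        ys,xs=np.nonzero(m["mask"]); print(n,m["score"],m["bbox"],xs.mean(),ys.mean(),proj(c,P))
E
```

```text
[247.36371484 183.75216653]
[248.19458272 150.25387186]
lid_handle 0.66 [217.6, 176.7, 282.4, 219.2] 247.54183535762482 194.21862348178138 [[247.36371484 183.75216653]]
tin_lid 0.62 [219.5, 173.4, 285.2, 215.7] 248.17087765957447 194.23603723404256 [[247.36371484 183.75216653]]
lid_handle 0.68 [211.7, 187.8, 269.5, 228.2] 240.78253568429892 210.5633921074727 [[241.18949941 201.69125109]]
tin_lid 0.75 [213.0, 189.7, 268.3, 226.2] 240.80625543006082 210.56907037358818 [[241.18949941 201.69125109]]
```

View pics/s2.png

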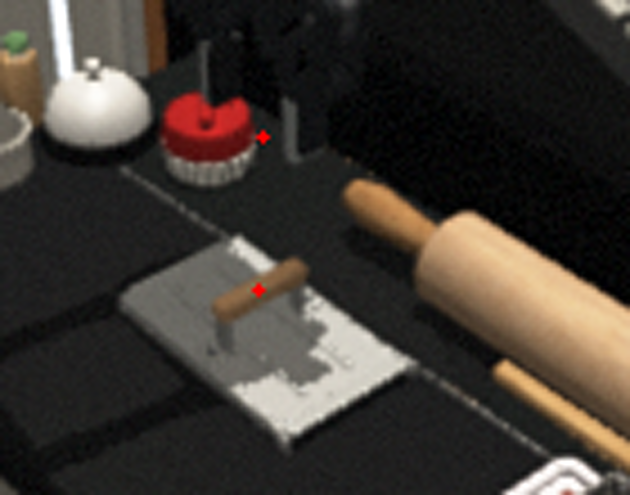

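The projected handle middle lies on the bar, at pic (258,290). The tool is right above it, so I'm descending now.

Request:
{"fn": "drive_tool", "kwargs": {"rows": [[0,0,0,0,0.0044,0.02,0.7],[0,0,0,0,0,0.025,0.6],[0,0,0,0,0,0.025,0.6],[0,0,0,0,0,0.025,0.6],[0,0,0,0,0,0.018,0.6],[0,0,0,0,0,0.01,0.6],[0,0,0,0,0,0,0.6],[0,0,0,0,0,0,0.6]]}}

```text
time: 13.8
tool_pos: [0.4435, 0.0837, 0.0223]
tcp_rot: [0.304, -3.126, 0.0]
wrist_force: [-0.2, 0.2, 0.8]
width: 0.599
grip_force: 0.0
```

Request:
{"fn": "drive_tool", "kwargs": {"rows": [[0,0,0,0,0,0,0.4],[0,0,0,0,0,0,0.3],[0,0,0,0,0,0,0.2],[0,0,0,0,0,0,0.1],[0,0,0,0,0,0,0],[0,0,0,0,0,0,0],[0,0,0,0,0,0,0],[0,0,0,0,0,0,0]], "force": 50}}

```text
time: 14.47
tool_pos: [0.4448, 0.0844, 0.0238]
tcp_rot: [-0.307, 3.124, -0.0]
wrist_force: [-0.7, -1.6, 6.6]
width: 0.154
grip_force: 49.2
```

Request:
{"fn": "drive_tool", "kwargs": {"rows": [[0,0,0,0,0,-0.008,0],[0,0,0,0,0,-0.012,0],[0,0,0,0,0,-0.015,0],[0,0,0,0,0,-0.02,0],[0,0,2.0,0,0,0,0],[0,0,0,-0.0014,-0.02,0,0],[0,0,0,-0.0014,-0.02,0,0],[0,0,0,-0.0014,-0.02,0,0]]}}

```text
time: 15.13
tool_pos: [0.4566, 0.0254, 0.0775]
tcp_rot: [0.253, -3.131, -0.0]
wrist_force: [-0.0, 0.7, -3.5]
width: 0.152
grip_force: 49.5
```

Request:
{"fn": "drive_tool", "kwargs": {"rows": [[0,0,0,-0.0014,-0.02,0,0],[0,0,0,0,-0.02,0,0],[0,0,0,0,-0.02,0,0],[0,0,0,0,-0.0075,0,0],[0,0,0,0,0,0,0],[0,0,0,0,0,0,0]]}}

```text
time: 15.63
tool_pos: [0.4688, -0.0405, 0.0772]
tcp_rot: [0.249, -3.131, -0.001]
wrist_force: [-0.9, 0.3, -3.6]
width: 0.156
grip_force: 49.5
```

```bash
python3 - <<'E'
from h import *
L=[]
for i in range(6):
    s=status.read_state(); L.append(np.r_[s["tool_pos"]*1000 if isinstance(s["tool_pos"],np.ndarray) else np.array(s["tool_pos"])*1000, s["wrist_force"]]); p=read_camera("side" if i%2 else "top")
    cv2.imwrite(f"pics/x{i%2}.png",p["color"][...,::-1])
L=np.array(L); print(L.round(1)); t=L.mean(0)[:3]; m=R.from_rotvec(s["tcp_rot"]).as_matrix(); print(m.round(4))
yaw=-1.411;u=np.array([np.cos(yaw),np.sin(yaw)]);n=np.array([-u[1],u[0]])
print("s",t[:2]@u,"p",t[:2]@n,"toolyaw",np.arctan2(*-m[1::-1,1]))
# predicted lid outline in side and top
for nm,f in(("side","x1"),("top","x0")):
    p=read_camera(nm); a=p["color"].copy(); o=np.r_[t[:2],t[2]-23.5]/1000
    X=np.r_[-u,0];X=np.r_[u,0];Y=np.r_[n,0]
    def P(x,y,z): return tuple(np.int32(np.round((proj(p,o+x/1000*X+y/1000*Y+[0,0,z/1000])[0])*4)))
    big=cv2.resize(a,None,fx=4,fy=4,interpolation=cv2.INTER_CUBIC)
    for x,y in((79,48),(79,-48),(-79,48),(-79,-48)): cv2.circle(big,P(x,y,11),3,(255,0,0),-1)
    c=np.array(P(60,0,0)); big=big[max(c[1]-230,0):c[1]+230,c[0]-330:c[0]+330]; cv2.imwrite(f"pics/g_{nm}.png",big[...,::-1])
E
```

```text
[[ 4.688e+02 -4.050e+01  7.720e+01 -9.000e-01  3.000e-01 -3.600e+00]
 [ 4.687e+02 -4.010e+01  7.710e+01 -1.000e-01 -1.000e-01 -1.600e+00]
 [ 4.688e+02 -3.990e+01  7.720e+01 -5.000e-01 -8.000e-01 -2.100e+00]
 [ 4.688e+02 -3.980e+01  7.720e+01 -6.000e-01  4.000e-01 -2.600e+00]
 [ 4.689e+02 -3.980e+01  7.720e+01 -3.000e-01 -4.000e-01 -3.000e+00]
 [ 4.691e+02 -3.980e+01  7.730e+01  4.000e-01  8.000e-01 -2.400e+00]]
[[-9.870e-01 -1.606e-01 -3.000e-04]
 [-1.606e-01  9.870e-01  2.000e-04]
 [ 3.000e-04  3.000e-04 -1.000e+00]]
s 114.06982799174611 p 456.5021225708363 toolyaw -1.409476946857205
```

View pics/g_side.png

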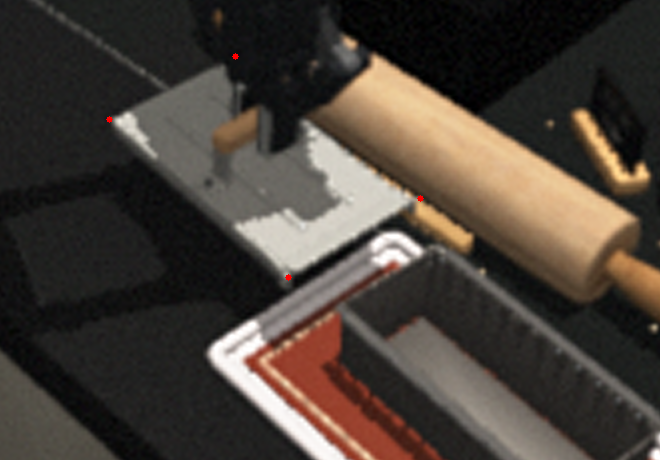

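View pics/g_top.png

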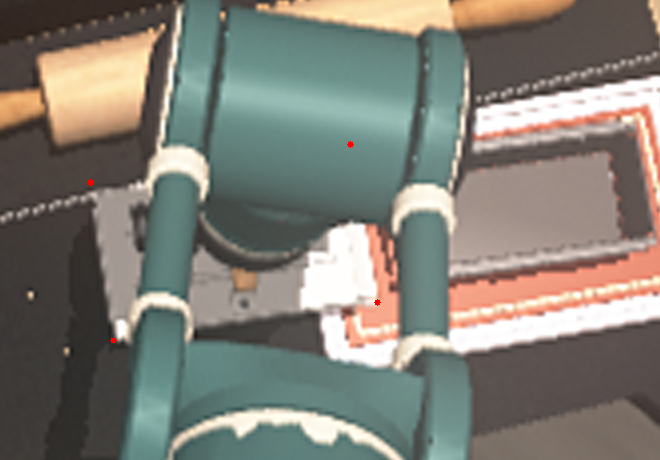

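The lid is held level. The predicted corners match in the side view to about 1–2 mm, so I'll check the camera bias against the touched tin pose in the same view.

```bash
python3 - <<'E'
from h import *
s=status.read_state(); t=np.array(s["tool_pos"])*1000
yaw=-1.411;u=np.array([np.cos(yaw),np.sin(yaw)]);n=np.array([-u[1],u[0]])
p=read_camera("side"); big=cv2.resize(p["color"],None,fx=5,fy=5,interpolation=cv2.INTER_CUBIC)
def put(c,x,y,z,col):
    w=c+x*u+y*n; v=(proj(p,np.r_[w,z]/1000)[0]+.5)*5; cv2.circle(big,tuple(np.int32(np.round(v))),3,col,-1); return v
C=290*u+457.8*n
for y in(-40,40):
    for x in np.arange(-69,70,23): v=put(C,x,y,56,(0,255,0))
for y in(-30,0,30): put(C,-76,y,54,(255,255,0))
for y in(-48,-24,0,24,48): put(t[:2],79,y,t[2]-23.8+11,(255,0,0))
for x in(-79,-40,0,40): put(t[:2],x,-48,t[2]-23.8+11,(255,0,0))
c=np.int32((proj(p,np.r_[t[:2]+95*u,50]/1000)[0])*5)
cv2.imwrite("pics/g2.png",big[c[1]-290:c[1]+290,c[0]-390:c[0]+390,::-1])
E
```

```text
(no output)
```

View pics/g2.png

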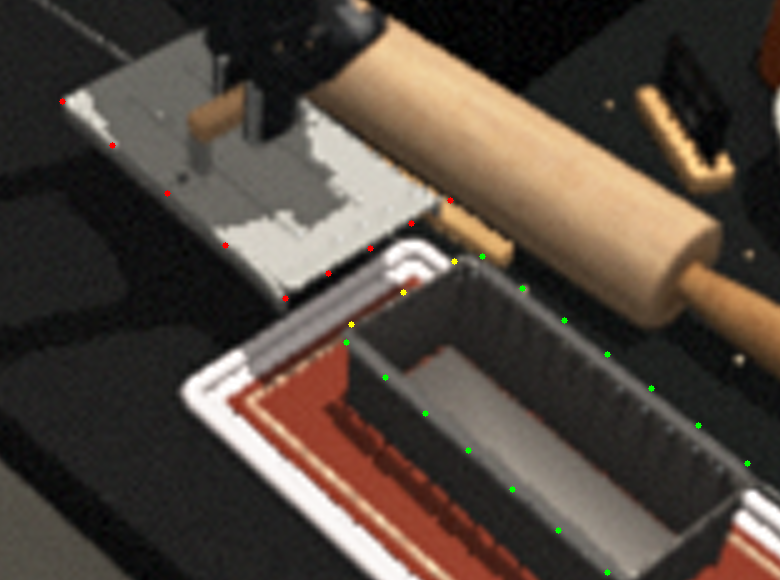

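The tin outline from the touches fits the rims, with the end about 3 mm farther right, and the lid outline fits as well. Next I lower to running height and advance.

Request:
{"fn": "drive_tool", "kwargs": {"rows": [[0,0,0,-0.0013,0,0.003,0],[0,0,0,0,0,0.003,0],[0,0,0,0,-0.005,0,0],[0,0,0,0,-0.005,0,0],[0,0,0,0,-0.005,0,0],[0,0,0,0,-0.003,0,0],[0,0,0,0,0,0,0],[0,0,0,0,0,0,0]]}}

```text
time: 16.75
tool_pos: [0.4736, -0.0587, 0.0715]
tcp_rot: [-0.25, 3.131, 0.0]
wrist_force: [0.2, -0.3, -3.1]
width: 0.152
grip_force: 49.5
```

Request:
{"fn": "drive_tool", "kwargs": {"rows": [[0,0,0,0,-0.002,0.0003,0],[0,0,0,0,-0.002,0,0],[0,0,0,0,-0.002,0,0],[0,0,0,0,-0.002,0,0],[0,0,0,0,0,0,0]]}}

```text
time: 17.17
tool_pos: [0.4749, -0.0665, 0.0711]
tcp_rot: [-0.251, 3.131, -0.0]
wrist_force: [0.2, 0.3, -2.7]
width: 0.15
grip_force: 49.5
```

Request:
{"fn": "drive_tool", "kwargs": {"rows": [[0,0,0,0,-0.002,0,0],[0,0,0,0,-0.002,0,0],[0,0,0,0,-0.001,0,0],[0,0,0,0,0,0,0]]}}

```text
time: 17.5
tool_pos: [0.4756, -0.0713, 0.0711]
tcp_rot: [-0.251, 3.131, -0.0]
wrist_force: [-0.3, 0.7, -2.7]
width: 0.151
grip_force: 49.5
```

Request:
{"fn": "drive_tool", "kwargs": {"rows": [[0,0,0,0,-0.002,0,0],[0,0,0,0,-0.002,0,0],[0,0,0,0,-0.001,0,0],[0,0,0,0,0,0,0]]}}

```text
time: 17.83
tool_pos: [0.4764, -0.0763, 0.0711]
tcp_rot: [-0.251, 3.131, -0.0]
wrist_force: [-0.7, -0.3, -2.3]
width: 0.151
grip_force: 49.5
```

Request:
{"fn": "drive_tool", "kwargs": {"rows": [[0,0,0,0,-0.002,0,0],[0,0,0,0,-0.002,0,0],[0,0,0,0,-0.002,0,0],[0,0,0,0,-0.002,0,0],[0,0,0,0,0,0,0]]}}

```text
time: 18.25
tool_pos: [0.4778, -0.0843, 0.0711]
tcp_rot: [-0.251, 3.131, -0.0]
wrist_force: [-0.1, 0.6, -2.9]
width: 0.153
grip_force: 49.5
```

```bash
python3 - <<'E'
from h import *
s=status.read_state(); t=np.array(s["tool_pos"]); print(t,s["wrist_force"],s["torque"])
p=read_camera("side"); c=np.int32(proj(p,[.487,-.14,.055])[0]); a=p["color"][c[1]-50:c[1]+50,c[0]-65:c[0]+65,::-1]
cv2.imwrite("pics/g3.png",cv2.resize(a,None,fx=6,fy=5.9,interpolation=cv2.INTER_CUBIC))
E
```

```text
[ 0.47779488 -0.08434024  0.07112537] [-0.14576064  0.6186708  -2.86286609] [-0.0175016  -0.00345548 -0.05848954]
```

View pics/g3.png

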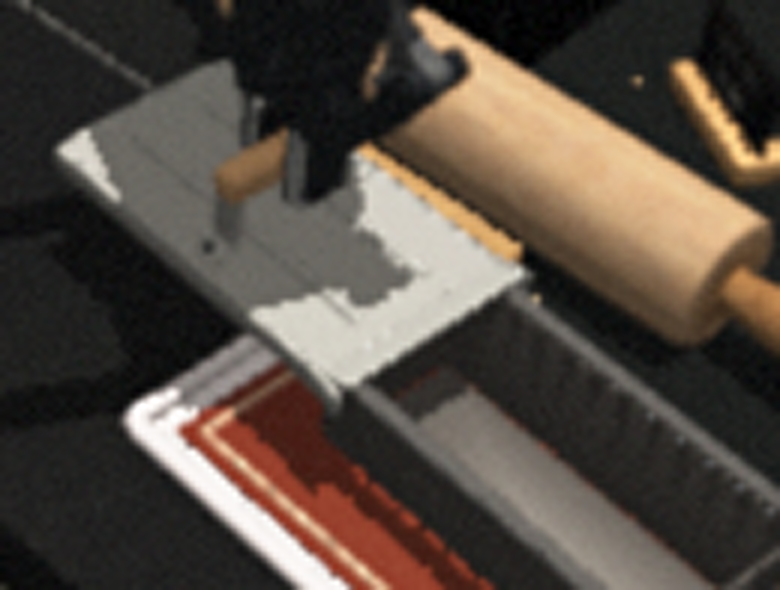

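The lid's mouth is over the tin's left end, with both rims entering the folds at about (350,390) and (520,280), and there is no contact force. I'm continuing the slide.

Request:
{"fn": "drive_tool", "kwargs": {"rows": [[0,0,0,0,-0.003,0,0],[0,0,0,0,-0.003,0,0],[0,0,0,0,-0.003,0,0],[0,0,0,0,-0.003,0,0],[0,0,0,0,-0.003,0,0]]}}

```text
time: 18.72
tool_pos: [0.4801, -0.0991, 0.0711]
tcp_rot: [-0.251, 3.131, -0.0]
wrist_force: [-0.1, 0.2, -2.0]
width: 0.154
grip_force: 49.5
```

Request:
{"fn": "drive_tool", "kwargs": {"rows": [[0,0,0,0,-0.003,0,0],[0,0,0,0,-0.003,0,0],[0,0,0,0,-0.003,0,0],[0,0,0,0,-0.003,0,0],[0,0,0,0,-0.003,0,0]]}}

```text
time: 19.13
tool_pos: [0.4825, -0.1138, 0.0711]
tcp_rot: [-0.251, 3.131, -0.0]
wrist_force: [0.8, 1.0, -2.9]
width: 0.154
grip_force: 49.5
```

Request:
{"fn": "drive_tool", "kwargs": {"rows": [[0,0,0,0,-0.003,0,0],[0,0,0,0,-0.003,0,0],[0,0,0,0,-0.003,0,0],[0,0,0,0,-0.003,0,0],[0,0,0,0,-0.003,0,0]]}}

```text
time: 19.55
tool_pos: [0.485, -0.1286, 0.0711]
tcp_rot: [-0.251, 3.131, 0.0]
wrist_force: [1.0, 0.7, -3.2]
width: 0.151
grip_force: 49.5
```

Request:
{"fn": "drive_tool", "kwargs": {"rows": [[0,0,0,0.0003,-0.003,0,0],[0,0,0,0,-0.003,0,0],[0,0,0,0,-0.003,0,0],[0,0,0,0,-0.003,0,0],[0,0,0,0,-0.003,0,0],[0,0,0,0,-0.003,0,0]]}}

```text
time: 20.05
tool_pos: [0.4878, -0.1464, 0.0712]
tcp_rot: [-0.251, 3.131, 0.0]
wrist_force: [2.6, 2.4, -2.5]
width: 0.151
grip_force: 49.5
```

Request:
{"fn": "drive_tool", "kwargs": {"rows": [[0,0,0,0,-0.003,0,0],[0,0,0,0,-0.003,0,0],[0,0,0,0,-0.003,0,0],[0,0,0,0,-0.003,0,0],[0,0,0,0,-0.003,0,0],[0,0,0,0,-0.003,0,0]]}}

```text
time: 20.55
tool_pos: [0.4907, -0.1641, 0.0712]
tcp_rot: [-0.251, 3.131, 0.0]
wrist_force: [3.0, 4.1, -3.0]
width: 0.151
grip_force: 49.5
```

Request:
{"fn": "drive_tool", "kwargs": {"rows": [[0,0,0,0,-0.003,0,0],[0,0,0,0,-0.003,0,0],[0,0,0,0,-0.003,0,0],[0,0,0,0,-0.003,0,0],[0,0,0,0,-0.003,0,0],[0,0,0,0,-0.003,0,0]]}}

```text
time: 21.05
tool_pos: [0.4936, -0.1818, 0.0712]
tcp_rot: [-0.25, 3.131, 0.001]
wrist_force: [4.1, 3.3, -1.9]
width: 0.152
grip_force: 49.6
```

Request:
{"fn": "drive_tool", "kwargs": {"rows": [[0,0,0,0,-0.003,0,0],[0,0,0,0,-0.003,0,0],[0,0,0,0,-0.003,0,0],[0,0,0,0,-0.003,0,0],[0,0,0,0,-0.003,0,0],[0,0,0,0,-0.003,0,0]]}}

```text
time: 21.55
tool_pos: [0.4965, -0.1995, 0.0712]
tcp_rot: [-0.25, 3.131, 0.001]
wrist_force: [4.3, 2.9, -1.3]
width: 0.151
grip_force: 49.5
```

Request:
{"fn": "drive_tool", "kwargs": {"rows": [[0,0,0,-0.0006,-0.001,0,0],[0,0,0,0,-0.002,0,0],[0,0,0,0,-0.002,0,0],[0,0,0,0,-0.002,0,0],[0,0,0,0,-0.001,0,0],[0,0,0,0,0,0,0]]}}

```text
time: 22.05
tool_pos: [0.4979, -0.2076, 0.0711]
tcp_rot: [-0.251, 3.132, -0.0]
wrist_force: [3.6, 1.8, -2.4]
width: 0.151
grip_force: 49.6
```

Request:
{"fn": "drive_tool", "kwargs": {"rows": [[0,0,0,0,-0.001,0,0],[0,0,0,0,-0.001,0,0],[0,0,0,0,-0.001,0,0],[0,0,0,0,0,0,0]]}}

```text
time: 22.38
tool_pos: [0.4984, -0.2104, 0.0711]
tcp_rot: [-0.251, 3.131, -0.0]
wrist_force: [2.8, 2.9, -2.2]
width: 0.157
grip_force: 49.5
```

Request:
{"fn": "drive_tool", "kwargs": {"rows": [[0,0,0,0,-0.0007,0,0],[0,0,0,0,-0.0007,0,0],[0,0,0,0,0,0,0]]}}

```text
time: 22.63
tool_pos: [0.4986, -0.2117, 0.0711]
tcp_rot: [-0.251, 3.132, -0.0]
wrist_force: [4.2, 2.3, -1.7]
width: 0.155
grip_force: 49.5
```

Request:
{"fn": "drive_tool", "kwargs": {"rows": [[0,0,0,0,-0.0007,0,0],[0,0,0,0,-0.0007,0,0],[0,0,0,0,0,0,0]]}}

```text
time: 22.88
tool_pos: [0.4988, -0.2132, 0.0711]
tcp_rot: [-0.251, 3.132, -0.0]
wrist_force: [4.3, 3.2, -2.1]
width: 0.151
grip_force: 49.5
```

Request:
{"fn": "drive_tool", "kwargs": {"rows": [[0,0,0,0,-0.0007,0,0],[0,0,0,0,-0.0007,0,0],[0,0,0,0,0,0,0]]}}

```text
time: 23.13
tool_pos: [0.4991, -0.2145, 0.0711]
tcp_rot: [-0.251, 3.131, -0.0]
wrist_force: [3.7, 3.0, -2.3]
width: 0.149
grip_force: 49.5
```

Request:
{"fn": "drive_tool", "kwargs": {"rows": [[0,0,0,0,-0.0006,0,0],[0,0,0,0,-0.0006,0,0],[0,0,0,0,0,0,0]]}}

```text
time: 23.38
tool_pos: [0.4992, -0.2157, 0.0711]
tcp_rot: [0.251, -3.131, 0.0]
wrist_force: [3.5, 2.9, -2.4]
width: 0.151
grip_force: 49.5
```

Request:
{"fn": "drive_tool", "kwargs": {"rows": [[0,0,0,0,-0.0006,0,0],[0,0,0,0,-0.0006,0,0],[0,0,0,0,0,0,0]]}}

```text
time: 23.63
tool_pos: [0.4991, -0.2162, 0.0709]
tcp_rot: [0.25, -3.131, -0.002]
wrist_force: [4.0, 5.0, -2.1]
width: 0.151
grip_force: 49.6
```

Request:
{"fn": "drive_tool", "kwargs": {"rows": [[0,0,0,0,-0.0006,0,0],[0,0,0,0,-0.0006,0,0],[0,0,0,0,0,0,0]]}}

```text
time: 23.88
tool_pos: [0.4991, -0.2165, 0.0707]
tcp_rot: [0.25, -3.131, -0.005]
wrist_force: [3.7, 7.6, -2.3]
width: 0.152
grip_force: 49.7
```

The stop has met the end of the tin. Relieving the push, lowering and releasing.

Request:
{"fn": "drive_tool", "kwargs": {"rows": [[0,0,0,-0.0003,0.0006,0.0004,0],[0,0,0,0,0,0.0004,0],[0,0,0,0,0,0.0004,0],[0,0,0,0,0,0,0]]}}

```text
time: 24.22
tool_pos: [0.4993, -0.2164, 0.0705]
tcp_rot: [0.25, -3.13, -0.003]
wrist_force: [0.5, 6.5, 3.7]
width: 0.151
grip_force: 50.5
```

Request:
{"fn": "drive_tool", "kwargs": {"rows": [[0,0,0,0,0,0,0.2],[0,0,0,0,0,0,0.3],[0,0,0,0,0,0,0.4],[0,0,0,0,0,0,0.5],[0,0,0,0,0,0,0.6],[0,0,0,0,0,0,0.6],[0,0,0,0,0,-0.01,0.6],[0,0,0,0,0,-0.015,0.6]]}}

```text
time: 24.88
tool_pos: [0.4982, -0.2166, 0.0938]
tcp_rot: [0.251, -3.128, -0.003]
wrist_force: [0.4, 0.5, -0.6]
width: 0.597
grip_force: 0.0
```

Request:
{"fn": "drive_tool", "kwargs": {"rows": [[0,0,0,0,0,-0.03,0.6],[0,0,0,0,0,-0.03,0.6],[0,0,0,0,0,-0.03,0.6],[0,0,0,0,0.04,0,0.6],[0,0,0,0,0.04,0,0.6],[0,0,0,0,0.04,0,0.6],[0,0,0,0,0.04,0,0.6],[0,0,0,0,0,0,0.6]]}}

```text
time: 25.55
tool_pos: [0.4727, -0.0538, 0.1855]
tcp_rot: [0.258, -3.131, -0.005]
wrist_force: [-0.2, -0.1, -0.1]
width: 0.6
grip_force: 0.0
```

```bash
python3 - <<'E'
from h import *
p=read_camera("side"); big=cv2.resize(p["color"],None,fx=5,fy=5,interpolation=cv2.INTER_CUBIC)
yaw=-1.411;u=np.array([np.cos(yaw),np.sin(yaw)]);n=np.array([-u[1],u[0]]);C=293*u+457.8*n
for x,y,z in((79,48,57),(79,-48,57),(-79,48,57),(-79,-48,57),(0,0,93.5)):
    v=(proj(p,np.r_[C+x*u+y*n,z]/1000)[0]+.5)*5; cv2.circle(big,tuple(np.int32(np.round(v))),3,(255,0,0),-1)
c=np.int32(proj(p,np.r_[C,60]/1000)[0]*5); cv2.imwrite("pics/end.png",big[c[1]-290:c[1]+290,c[0]-390:c[0]+390,::-1])
E
```

```text
(no output)
```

View pics/end.png

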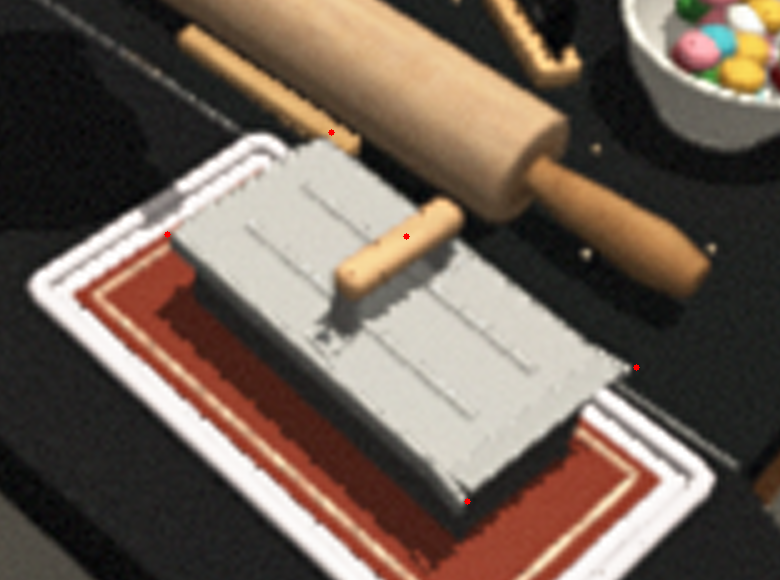

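The lid sits level on the tin with both edges round the rims and the handle over the middle at (405,240). The fingers are clear of everything.

```bash
python3 -c "
from workcell import workorder; print(workorder.finish_job())"
```

```text
the job is handed in; nothing more can be done
None
```

The tin was touched off at all three points, then the lid was slid on until its stop met the tin's left end and let go. The last picture shows it level and home. The job is handed in at about 26 s of the 72 s allowed; it returned no verdict.

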